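Tidy the bench: cups, bottles and marker to their holders

ROBOT

A 6-joint arm with a two-finger parallel gripper is mounted at the origin on a cart in front of the work surface, level with it; the furniture and walls round the work are solid. World frame = base frame: x ahead of the robot, y to its left, z up, the work surface at z = 0. Lengths are in m, angles in rad, forces in N, time in s.
With the tool pointing down it reaches from about 0.3 to 0.875 m from the base axis. Payload 6.4 kg.
Tool frame: the origin (TCP) lies midway between the tips of the shut fingers; the grasp point (between the pads) lies behind it (r.grip_point_offset is the z of the grasp point in the tool frame, in m); z points along the fingers, y is the line along which they close (so a half turn about z gives the same grasp; the last joint's range is limited). The gripper opens to 85 mm and grips with 20 to 120 N. Pads are 22 mm wide; open, the fingers measure 114 mm over their backs; the gripper's body (76 mm by 85 mm) begins 54 mm behind the grasp point. The pads swing forward as they close: fully open they stand 13 mm farther back than shut.
Start: joints at [0.956, 0.181, 1.607, -0, 1.354, -0.206], TCP at [0.229, 0.528, 0.231] pointing down, gripper open.
Joint ranges: [-2.99, 2.99], [-0.89, 2.07], [0.3, 2.58], [-1.14, 4.28], [0, 2.63], [-3.12, 3.12]. Speed limits (rad/s): [2.57, 2.57, 3.01, 3.14, 3.14, 3.14].

INTERFACE

Orientations are given as a unit quaternion [x, y, z, w].
In Python, from workcell import r gives the robot as it stands. The module is installed in compiled form; this text tells all that it offers.
- The arm moves only by the tool move_arm, never from a script. Its argument "series" is a list of rows, each a list of 7 numbers: the finger opening in cm, from 0 to 8.54, then the shift along the tool's x, y, z in normalised numbers (1 is 40 cm), then the turn, a rotation vector about the tool's x, y, z in shares of 2 rad (1.0 is 2 rad). In form: [[gripper, x, y, z, wx, wy, wz], ...]. A call has 1 to 8 rows; each row is the pose to reach, as a shift and turn from the pose commanded when the call began, along the tool's axes at that moment; what a row does not reach only later rows make up. A row lasts 1/12 s, in which the tool goes at most 41.7 mm and 7.16 degrees, less where a joint would pass 70% of its speed; a pose out of reach is approached as far as the arm can. A call with a gripper value outside its range is refused whole. The fingers move at their own pace and stop on an object; "force" is the grip in N (left out, the last holds). Time passes only in rows, so rows that repeat a pose let the fingers close. It gives the time, the measured TCP pose, the force, the opening and the grip force at its end, in the units of the state.
- r.get_obs(): the state, without advancing time (a new reading comes with each control period).
- r.grab_frame(name): name is "side" or "top" or "wrist"; returns the picture (420x560x3 uint8, red, green, blue); there is no depth.
- r.calibration(name): a dict with "K" (3x3 intrinsics, pixels), "xyz" and "attitude" of the camera in the world. Camera axes: x right, y up, looking along -z (the intrinsics and any distortion apply to the point x, -y, -z); pixel columns grow to the right and rows downward; lengths in m; the calibration is good to about 2 mm. The wrist camera is an equidistant fisheye: a pixel r from the principal point sees the ray r / f radians off the axis. A picture is of the moment at which its call begins: read the wrist's pose just before it. calibration takes no time and is no camera call; for the wrist camera it gives the pose at the moment of the call.
- r.finish_job(): hands the job in; it is judged then, once.
The state is a dict: "clock": time; "qpos": joint angles; "qd": joint speeds; "joint_torque": joint torques, N m; "position": TCP position; "tool_rot": TCP orientation; "wrist_force": force on the tool from outside, world axes, zero at the start; "ft_torque": the same for the moment, N m; "gripper_width": finger opening in m; "gripper_force": force on a finger pad.
Only numpy, scipy, OpenCV 4.12 (cv2) and the standard library are available. Lean on these libraries where they do the work, as an engineer would, in place of code of your own. Each camera call takes 0.05 s, during which the arm holds its last target. There are 200 camera calls.

TASK

Clear up the bench: stand the two capped specimen cups in the holder with two equal wells, one in each, stand the larger bottle in the wide well and the smaller bottle in the narrow well of the other holder, and lay the marker flat in the shallow dark metal tray. Keep cups and bottles upright all the while, and leave the roll of tape and the timer where they are.

Things in the scene. Friction and masses are not known exactly. Their poses are not given: they have to be found in the camera images.
- cup_stand: fixed grey holder, 90 x 184 mm (its x, y): 6 mm base plate with two round collars (wall 4 mm, rim 26 mm, well floor 6 mm above the worktop) centred at x = 0, y = +46 and -46 mm. Origin: centre of the underside, z up. Both wells are 70 mm across; each takes one specimen cup.
- bottle_stand: fixed grey holder, 90 x 184 mm (its x, y): 6 mm base plate with two round collars (wall 4 mm, rim 26 mm, well floor 6 mm above the worktop) centred at x = 0, y = +46 and -46 mm. Origin: centre of the underside, z up. The well at y = +46 mm is 74 mm across (for the larger bottle), the one at y = -46 mm is 54 mm across (for the smaller bottle).
- pen_tray: fixed shallow open tray of dark steel, 184 mm long (its y), 90 mm wide (its x), 16 mm high; walls and floor 4 mm thick. Origin: centre of the underside, z up.
- cup_a: specimen cup with a screw cap, 67 mm high, upright; body 54 mm wide at the foot and up to 54 mm high, cap 60 mm wide from 52 to 67 mm above the foot, where it can be gripped. Origin: centre of the underside, z up. About 45 g. The two cups are interchangeable.
- cup_b: specimen cup with a screw cap, 67 mm high, upright; body 54 mm wide at the foot and up to 54 mm high, cap 60 mm wide from 52 to 67 mm above the foot, where it can be gripped. Origin: centre of the underside, z up. About 45 g. The two cups are interchangeable.
- large_bottle: white bottle with a screw cap, upright, the larger of the two bottles: 115 mm high, round body 58 mm wide up to 97 mm above the foot, narrower cap above. Origin: centre of the underside, z up. 210 g.
- small_bottle: white bottle with a screw cap, upright, the smaller of the two bottles: 72 mm high, round body 38 mm wide up to 60 mm above the foot, narrower cap above. Origin: centre of the underside, z up. 60 g.
- marker: marker pen with a white barrel and a black cap, lying flat, 136 mm long (along its y), 13 mm wide (its x), 12 mm high. Origin: under the middle of its length, on the surface it lies on; z up. It does not roll. 14 g.
- tape: roll of cream label tape lying flat, 81 mm across, 19 mm high, loose; not to be moved. Origin: centre of the underside.
- timer: small white bench timer with sloping front, 51 x 62 mm, 36 mm high, loose; not to be moved. Origin: centre of the underside.
Things that resemble listed ones, but are neither listed nor needed, are in the scene too. Leave any red look-alike of the marker alone.

How it is judged:
At the end, for the whole second after the job is handed in: Large bottle in the wide well, small one in the narrow well, one cup in each cup well (13 mm from the centre along each axis, 5 mm in height); marker on the pen tray floor (36 mm across, 22 mm along, 4 mm in height); all tilted under 0.1 rad and slower than 20 mm/s (x of large_bottle in the frame of bottle_stand between -0.013 and 0.013 m and y of large_bottle in the frame of bottle_stand between 0.033 and 0.059 m and z of large_bottle in the frame of bottle_stand between 0.001 and 0.011 m and x of small_bottle in the frame of bottle_stand between -0.013 and 0.013 m and y of small_bottle in the frame of bottle_stand between -0.059 and -0.033 m and z of small_bottle in the frame of bottle_stand between 0.001 and 0.011 m and ((x of cup_a in the frame of cup_stand between -0.013 and 0.013 m and y of cup_a in the frame of cup_stand between 0.033 and 0.059 m and z of cup_a in the frame of cup_stand between 0.001 and 0.011 m and x of cup_b in the frame of cup_stand between -0.013 and 0.013 m and y of cup_b in the frame of cup_stand between -0.059 and -0.033 m and z of cup_b in the frame of cup_stand between 0.001 and 0.011 m) or (x of cup_a in the frame of cup_stand between -0.013 and 0.013 m and y of cup_a in the frame of cup_stand between -0.059 and -0.033 m and z of cup_a in the frame of cup_stand between 0.001 and 0.011 m and x of cup_b in the frame of cup_stand between -0.013 and 0.013 m and y of cup_b in the frame of cup_stand between 0.033 and 0.059 m and z of cup_b in the frame of cup_stand between 0.001 and 0.011 m)) and x of marker in the frame of pen_tray between -0.036 and 0.036 m and y of marker in the frame of pen_tray between -0.022 and 0.022 m and z of marker in the frame of pen_tray between 0 and 0.008 m and angle between each of cup_a, cup_b, large_bottle, small_bottle, marker's own z axis and vertical below 0.1 rad and linear speed of each of cup_a, cup_b, large_bottle, small_bottle, marker below 0.02 m/s); the robot touches nothing.
It fails at once if the tape roll or the timer is moved more than 20 mm (distance of any of tape, timer from where it was at the start of the episode above 0.02 m).
It fails at once if a cup or bottle tilts more than 0.6 rad (angle between any of cup_a, cup_b, large_bottle, small_bottle's own z axis and vertical above 0.6 rad).
It also fails if it takes over 125 s, if anything falls off the work surface, if the arm or the gripper's body presses on something with over 40 N, if the wrist force passes 120 N, or if a joint passes its speed limit or range.

## Working session

There is one attempt and no reset: what is moved stays moved. The work goes in short steps, Python scripts to look and compute and a tool call to move; the robot and the scene stay as the last step left them, time stands still between calls to the robot, and variables do not carry over. Pictures are saved under pics/ and viewed, at most 14 in all, crops included, and the job is handed in when it is done.

Besides the shell and the picture viewer there is one more tool, called after "Emit:" by a JSON object that holds its "name" and its "arguments". move_arm: Moves the arm, as the interface text tells. Its arguments: {"type":"object","properties":{"series":{"type":"array"},"force":{"type":"number"}},"required":["series"]}

```bash
mkdir -p pics; ls
python3 - <<'E'
from workcell import r
import cv2,numpy as np
np.set_printoptions(precision=4,suppress=True)
o=r.get_obs();print(o['clock'],o['position'],o['tool_rot'],r.grip_point_offset)
for n in ['top','side','wrist']:
    c=r.calibration(n);print(n,c)
    cv2.imwrite(f'pics/{n}0.png',r.grab_frame(n)[:,:,::-1])
E
```

```text
pics
0.0 [0.2282 0.5272 0.2304] [ 0.203   0.9792 -0.0008 -0.0004] -0.0187
top {'K': array([[434.8424,   0.    , 283.2148],
       [  0.    , 434.8424, 211.1465],
       [  0.    ,   0.    ,   1.    ]]), 'xyz': array([0.3515, 0.02  , 1.3531]), 'attitude': array([ 0.0438, -0.0595, -0.6971,  0.7132])}
side {'K': array([[399.3347,   0.    , 275.6875],
       [  0.    , 399.3347, 202.4063],
       [  0.    ,   0.    ,   1.    ]]), 'xyz': array([-0.0168, -1.1009,  0.9376]), 'attitude': array([ 0.4356, -0.0952, -0.2144,  0.869 ])}
wrist {'K': array([[325.1923,   0.    , 281.1413],
       [  0.    , 325.1923, 208.9029],
       [  0.    ,   0.    ,   1.    ]]), 'xyz': array([0.1636, 0.5555, 0.3738]), 'attitude': array([-0.117 , -0.0752,  0.5442,  0.8274])}
```

View pics/top0.png

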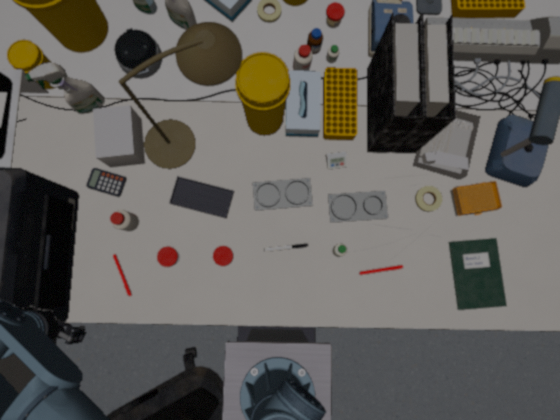

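View pics/side0.png

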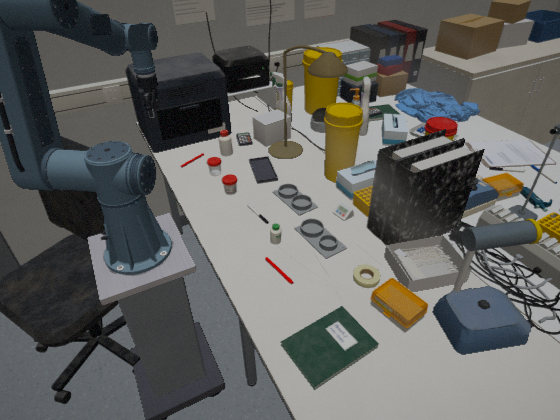

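The top view shows, candidates first:
- **Cups:** red caps at (168,257) and (223,256).
- **Large bottle:** (121,219), red cap. Red-capped look-alikes stand far back at (304,53) and (335,12).
- **Small bottle:** (341,250), green cap. A look-alike is at (334,50).
- **Marker:** white and black at (285,247). The red pens at (122,275) and (381,270) are decoys.
- **Tray:** dark, at (202,196).
- **Cup stand:** (283,194), equal wells. 
- **Bottle stand:** (357,206), wide well on the left.
- **Leave alone:** tape at (428,198) and timer at (336,161).

Next is a close crop to check these choices.

```bash
cat > h.py <<'E'
import numpy as np, cv2
from scipy.spatial.transform import Rotation as R
from workcell import r
np.set_printoptions(precision=4,suppress=True)
def ray(n,u,v,c=None):
    c=c or r.calibration(n);K=c['K']
    x=(u-K[0,2])/K[0,0];y=(v-K[1,2])/K[1,1]
    if n=='wrist':
        t=np.hypot(x,y);s=np.sin(t)/max(t,1e-9);d=np.array([x*s,-y*s,-np.cos(t)])
    else: d=np.array([x,-y,-1])
    return np.array(c['xyz']),R.from_quat(c['attitude']).apply(d)
def pt(n,u,v,z,c=None):
    o,d=ray(n,u,v,c);return o+d*(z-o[2])/d[2]
def px(n,P,c=None):
    c=c or r.calibration(n);K=c['K'];p=R.from_quat(c['attitude']).inv().apply(np.array(P)-c['xyz'])
    x,y,z=p[0],-p[1],-p[2]
    if n=='wrist':
        t=np.arctan2(np.hypot(x,y),z);q=t/np.hypot(x,y);return np.array([K[0,0]*x*q+K[0,2],K[1,1]*y*q+K[1,2]])
    return np.array([K[0,0]*x/z+K[0,2],K[1,1]*y/z+K[1,2]])
def shift(P,yaw=None):
    """tool-frame shift (cm) to bring TCP to P, and rotation vector so that the closing line lies at yaw, tool down"""
    o=r.get_obs();A=R.from_quat(o['tool_rot'])
    s=A.inv().apply(np.array(P)-o['position'])*100
    rv=None
    if yaw is not None:
        B=[]
        for k in (0,np.pi):
            y=np.array([np.cos(yaw+k),np.sin(yaw+k),0]);z=np.array([0,0,-1.]);x=np.cross(y,z)
            B.append((A.inv()*R.from_matrix(np.c_[x,y,z])).as_rotvec())
        rv=min(B,key=np.linalg.norm)
    return s,rv
E
python3 - <<'E'
from h import *
im=cv2.imread('pics/top0.png')
cr=im[140:310,85:460];cr=cv2.convertScaleAbs(cr,alpha=1.5)
cv2.imwrite('pics/crop0.png',cv2.resize(cr,None,fx=2.13,fy=2.13,interpolation=cv2.INTER_CUBIC))
hsv=cv2.cvtColor(im,cv2.COLOR_BGR2HSV)
def blob(m,u,v,w=18):
    s=np.zeros_like(m);s[v-w:v+w,u-w:u+w]=m[v-w:v+w,u-w:u+w];y,x=np.nonzero(s);return x.mean(),y.mean(),len(x),(x.max()-x.min()+1,y.max()-y.min()+1)
red=((hsv[...,0]<8)|(hsv[...,0]>172))&(hsv[...,1]>140)&(hsv[...,2]>60)
for nm,u,v,z in [('cupL',168,257,.067),('cupR',223,256,.067),('large',119,219,.115)]:
    b=blob(red.astype(np.uint8),u,v);print(nm,b,pt('top',b[0],b[1],z))
g=((hsv[...,0]>40)&(hsv[...,0]<95)&(hsv[...,1]>80)).astype(np.uint8)
b=blob(g,341,250,12);print('small',b,pt('top',b[0],b[1],.072))
for nm,u,v,z in [('tray',202,196,.016),('m1',264,247,.006),('m2',308,246,.006),('w1',269,193,.026),('w2',297,192,.026),('b1',343,207,.026),('b2',373,206,.026),('tape',428,198,.019),('timer',336,161,.03)]: print(nm,pt('top',u,v,z))
E
```

```text
cupL (np.float64(167.0797342192691), np.float64(256.24584717607974), 301, (np.int64(20), np.int64(19))) [0.3995 0.3307 0.067 ]
cupR (np.float64(222.64561403508773), np.float64(255.48771929824562), 285, (np.int64(20), np.int64(20))) [0.4053 0.1686 0.067 ]
large (np.float64(116.89565217391305), np.float64(218.0), 115, (np.int64(13), np.int64(11))) [0.5028 0.4675 0.115 ]
small (np.float64(341.77142857142854), np.float64(248.57142857142858), 35, (np.int64(7), np.int64(6))) [ 0.4332 -0.1815  0.072 ]
tray [0.5902 0.2462 0.016 ]
m1 [0.4368 0.0493 0.006 ]
m2 [ 0.443  -0.0868  0.006 ]
w1 [0.6031 0.038  0.026 ]
w2 [ 0.6085 -0.0489  0.026 ]
b1 [ 0.5649 -0.1924  0.026 ]
b2 [ 0.5703 -0.2859  0.026 ]
tape [ 0.6013 -0.4613  0.019 ]
timer [ 0.7098 -0.1695  0.03  ]
```

View pics/crop0.png

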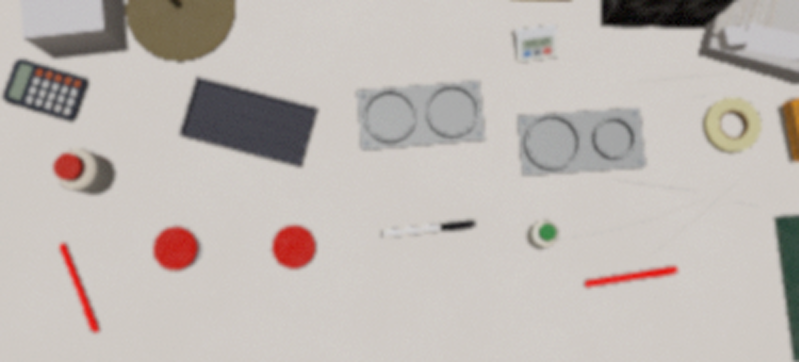

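The crop confirms the choices: equal wells at crop (389,117) and (452,112), wide and narrow wells at (551,142) and (613,138), an empty dark tray, and the white/black marker at (428,229). Now I'll refine stand and tray poses and cross-check heights with the side view.

Run:
```python
from h import *
im=cv2.imread('pics/side0.png');hsv=cv2.cvtColor(im,cv2.COLOR_BGR2HSV)
red=((hsv[...,0]<8)|(hsv[...,0]>172))&(hsv[...,1]>140)&(hsv[...,2]>60)
g=(hsv[...,0]>40)&(hsv[...,0]<95)&(hsv[...,1]>80)
def blob(m,u,v,w):
    y,x=np.nonzero(m[v-w:v+w,u-w:u+w]);return x.mean()+u-w,y.mean()+v-w,len(x)
for nm,m,u,v,w,tp,h in [('cupL',red,214,163,9,(167.1,256.2),.067),('cupR',red,230,181,9,(222.6,255.5),.067),('large',red,225,132,8,(116.9,218),.115),('small',g,276,227,7,(341.8,248.6),.072)]:
    b=blob(m,u,v,w);o1,d1=ray('top',*tp);o2,d2=ray('side',*b[:2])
    s=np.linalg.lstsq(np.c_[d1,-d2],o2-o1,rcond=None)[0];P=o1+d1*s[0];Q=o2+d2*s[1]
    print(nm,b,(P+Q)/2,'gap',np.linalg.norm(P-Q))
# stands: rectify worktop at z=.006 / .016 to 1 mm grid and fit
t=cv2.imread('pics/top0.png')
def rect(z,x0,x1,y0,y1):
    xs=np.arange(x1,x0,-.001);ys=np.arange(y1,y0,-.001)
    W=[pt('top',u,v,z)[:2] for u,v in [(100,150),(450,150),(450,300),(100,300)]]
    dst=[((y1-p[1])*1000,(x1-p[0])*1000) for p in W]
    H=cv2.getPerspectiveTransform(np.float32([(100,150),(450,150),(450,300),(100,300)]),np.float32(dst))
    return cv2.warpPerspective(t,H,(len(ys),len(xs)),flags=cv2.INTER_CUBIC)
for nm,z,x0,x1,y0,y1 in [('cup',.006,.53,.68,-.12,.12),('bot',.006,.49,.64,-.36,-.12),('tray',.016,.50,.68,.12,.37)]:
    a=rect(z,x0,x1,y0,y1);cv2.imwrite(f'pics/r_{nm}.png',a)
    bl=a.astype(int);d=bl[...,2]-bl[...,0]  # R-B: warm worktop vs bluish
    bg=np.median(np.r_[d[:8].ravel(),d[-8:].ravel()])
    m=((bg-d)>8).astype(np.uint8) if nm!='tray' else (a.mean(2)<90).astype(np.uint8)
    m=cv2.morphologyEx(m,cv2.MORPH_OPEN,np.ones((9,9)));m=cv2.morphologyEx(m,cv2.MORPH_CLOSE,np.ones((15,15)))
    c=max(cv2.findContours(m,0,2)[0],key=cv2.contourArea);(cx,cy),wh,an=cv2.minAreaRect(c)
    M=cv2.moments(c)
    print(nm,bg,'centre',x1-cy/1000,y1-cx/1000,wh,an,'moment ctr',x1-M['m01']/M['m00']/1000,y1-M['m10']/M['m00']/1000)
rows=[cv2.copyMakeBorder(cv2.imread(f'pics/r_{n}.png'),0,40,0,10,cv2.BORDER_CONSTANT)[:180,:250] for n in('cup','bot','tray')]
cv2.imwrite('pics/rect.png',cv2.convertScaleAbs(cv2.hconcat(rows),alpha=1.5))
```

```text
cupL (np.float64(213.72549019607843), np.float64(161.2058823529412), 102) [0.3997 0.3332 0.0566] gap 0.0007062937113901819
cupR (np.float64(229.192), np.float64(179.48), 125) [0.4054 0.1701 0.0566] gap 0.0007124692802053703
large (np.float64(223.6904761904762), np.float64(132.61904761904762), 42) [0.5038 0.4717 0.1035] gap 0.0008008758891900578
small (np.float64(275.5), np.float64(226.5), 32) [ 0.4328 -0.1825  0.0645] gap 0.0016294853612331415Traceback (most recent call last):
  File "<stdin>", line 25, in <module>
ValueError: max() iterable argument is empty
```

Object positions agree between views to about 4 mm, and the heights fit the caps' mid-heights. The stand mask needs a better threshold.

Run:
```python
from h import *
t=cv2.imread('pics/top0.png')
S=[(100,150),(450,150),(450,300),(100,300)]
rows=[]
for nm,z,x0,x1,y0,y1 in [('cup',.006,.53,.68,-.12,.12),('bot',.006,.49,.64,-.36,-.12),('tray',.016,.50,.68,.12,.37)]:
    dst=[((y1-p[1])*1000,(x1-p[0])*1000) for p in (pt('top',u,v,z) for u,v in S)]
    a=cv2.warpPerspective(t,cv2.getPerspectiveTransform(np.float32(S),np.float32(dst)),(round((y1-y0)*1000),round((x1-x0)*1000)),flags=cv2.INTER_CUBIC)
    g=cv2.GaussianBlur(a[...,2],(7,7),0);_,m=cv2.threshold(g,0,255,cv2.THRESH_BINARY_INV+cv2.THRESH_OTSU)
    m=cv2.morphologyEx(m,cv2.MORPH_OPEN,np.ones((9,9)))
    c=cv2.convexHull(max(cv2.findContours(m,0,2)[0],key=cv2.contourArea));(cx,cy),wh,an=cv2.minAreaRect(c)
    print(nm,'centre',x1-cy/1000,y1-cx/1000,wh,an)
    a=cv2.convertScaleAbs(a,alpha=1.5);cv2.drawContours(a,[np.int32(cv2.boxPoints(((cx,cy),wh,an)))],0,(0,0,255),1)
    rows.append(cv2.copyMakeBorder(a,0,180-a.shape[0],0,250-a.shape[1],cv2.BORDER_CONSTANT))
cv2.imwrite('pics/rect.png',cv2.hconcat(rows))
for P in [(267.6,194.9),(297.2,192.6),(343.7,206.7),(372.8,204.8)]: print(pt('top',*P,.026))
m1,m2=pt('top',85+382/2.13,140+233/2.13,.008),pt('top',85+476/2.13,140+223.5/2.13,.008);print('marker',(m1+m2)/2,np.linalg.norm(m1-m2),np.arctan2(*(m1-m2)[1::-1]))
```

```text
cup centre 0.6056231002807617 -0.003013694763183597 (93.93913269042969, 186.80345153808594) 83.82982635498047
bot centre 0.5723947067260742 -0.24095918273925782 (93.455810546875, 186.34169006347656) 84.61846160888672
tray centre 0.587701873779297 0.24804588317871093 (184.882080078125, 90.05126953125) 13.2664794921875
[0.597  0.0422 0.026 ]
[ 0.6066 -0.0495  0.026 ]
[ 0.5659 -0.1945  0.026 ]
[ 0.5741 -0.2853  0.026 ]
marker [ 0.4377 -0.02    0.008 ] 0.1371762248940934 1.6939318356027038
```

View pics/rect.png

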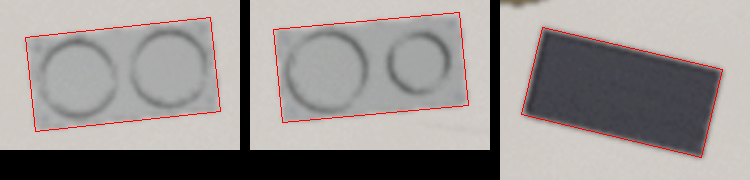

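Fits match the given sizes (184 x 90). First move: turn to the common yaw, over the large bottle.

Careful with the scale: shifts go in shares of 40 cm and turns go in shares of 2 rad. That gives: -27.5 cm / 40 = -0.6875, 5.7 cm / 40 = 0.1425, 1.05 rad / 2 = 0.525.

Emit:
{"name": "move_arm", "arguments": {"series": [[8.5, -0.6875, 0.1425, 0, 0, 0, 0.525], [8.5, -0.6875, 0.1425, 0, 0, 0, 0.525], [8.5, -0.6875, 0.1425, 0, 0, 0, 0.525], [8.5, -0.6875, 0.1425, 0, 0, 0, 0.525], [8.5, -0.6875, 0.1425, 0, 0, 0, 0.525], [8.5, -0.6875, 0.1425, 0, 0, 0, 0.525], [8.5, -0.6875, 0.1425, 0, 0, 0, 0.525], [8.5, -0.6875, 0.1425, 0, 0, 0, 0.525]], "force": 40}}

```text
clock: 0.82
position: [0.5096, 0.4675, 0.2302]
tool_rot: [0.652, 0.758, 0.0, 0.001]
wrist_force: [0.4, 0.1, -0.4]
gripper_width: 0.0848
gripper_force: 0.0
```

Run:
```python
from h import *
print(r.get_obs()['qpos'],shift([.503,.470,.18],.107))
c=r.calibration('wrist');cv2.imwrite('pics/w1.png',r.grab_frame('wrist')[:,:,::-1])
print('expect cap top',px('wrist',[.503,.470,.115],c))
```

```text
[ 0.5721  0.4368  1.2839 -0.0019  1.4201  0.4222] (array([ 0.3481, -0.6229,  5.016 ]), array([0.0015, 0.0014, 0.0432]))
expect cap top [274.2112 199.8446]
```

View pics/w1.png

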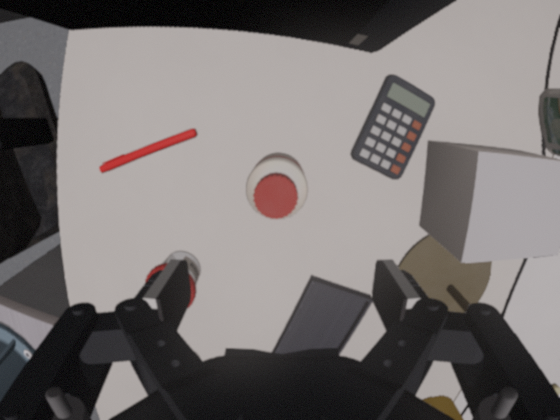

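The cap appears at (276,197), against (274,200) predicted, so the position is good. Descending and gripping.

Scaled: 17.3 cm / 40 = 0.4325, 17 cm / 40 = 0.425, 0.043 rad / 2 = 0.0215.

Emit:
{"name": "move_arm", "arguments": {"series": [[8.5, 0.0075, -0.015, 0, 0, 0, 0.0215], [8.5, 0.0075, -0.015, 0.075, 0, 0, 0.0215], [8.5, 0.0075, -0.015, 0.1625, 0, 0, 0.0215], [8.5, 0.0075, -0.015, 0.25, 0, 0, 0.0215], [8.5, 0.0075, -0.015, 0.325, 0, 0, 0.0215], [8.5, 0.0075, -0.015, 0.3875, 0, 0, 0.0215], [8.5, 0.0075, -0.015, 0.425, 0, 0, 0.0215], [8.5, 0.0075, -0.015, 0.4325, 0, 0, 0.0215]]}}

```text
clock: 1.53
position: [0.4943, 0.4714, 0.0542]
tool_rot: [0.663, 0.749, -0.003, -0.001]
wrist_force: [-0.5, -0.8, 0.1]
gripper_width: 0.0851
gripper_force: 0.0
```

Emit:
{"name": "move_arm", "arguments": {"series": [[5, 0, 0, 0, 0, 0, 0], [5, 0, 0, 0, 0, 0, 0], [5, 0, 0, 0, 0, 0, 0], [5, 0, 0, 0, 0, 0, 0], [5, 0, 0, 0, 0, 0, 0], [5, 0, 0, 0, 0, 0, 0], [5, 0, 0, 0, 0, 0, 0], [5, 0, 0, 0, 0, 0, 0]], "force": 40}}

```text
clock: 2.2
position: [0.4992, 0.4738, 0.0615]
tool_rot: [0.664, 0.748, 0.003, 0.001]
wrist_force: [0.9, 0.3, 6.0]
gripper_width: 0.0554
gripper_force: 42.6
```

Scaled: -11 cm / 40 = -0.275, -10 cm / 40 = -0.25.

Emit:
{"name": "move_arm", "arguments": {"series": [[5, 0, 0, -0.025, 0, 0, 0], [5, 0, 0, -0.075, 0, 0, 0], [5, 0, 0, -0.1375, 0, 0, 0], [5, 0, 0, -0.2, 0, 0, 0], [5, 0, 0, -0.25, 0, 0, 0], [5, 0, 0, -0.275, 0, 0, 0], [5, 0, 0, -0.275, 0, 0, 0], [5, 0, 0, -0.275, 0, 0, 0]]}}

```text
clock: 2.87
position: [0.4969, 0.4725, 0.1682]
tool_rot: [0.664, 0.748, -0.0, -0.0]
wrist_force: [-1.1, -0.0, -2.9]
gripper_width: 0.0555
gripper_force: 43.1
```

Run:
```python
from h import *
o=r.get_obs();print(o['clock'],o['position'],o['qpos'],o['gripper_width'],o['gripper_force'],o['wrist_force'],shift([.5667,-.1947,.1615],.1))
c=r.calibration('wrist');cv2.imwrite('pics/w2.png',r.grab_frame('wrist')[:,:,::-1])
```

```text
2.8667 [0.4969 0.4725 0.1682] [0.5876 0.4757 1.357  0.0001 1.3089 0.4685] 0.055548735992804125 43.06178907427238 [-1.0966 -0.0168 -2.9112] (array([-67.0765,  -0.9915,   0.6697]), array([-0.0001, -0.    ,  0.0191]))
```

View pics/w2.png

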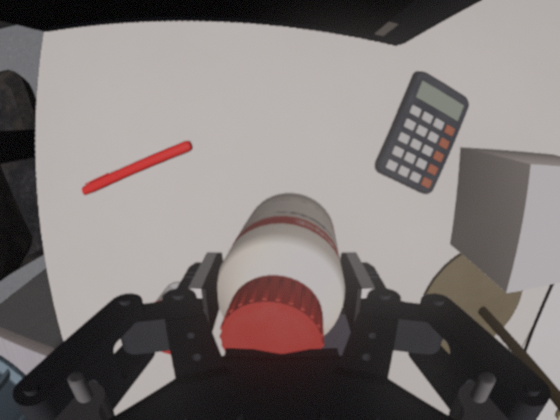

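The bottle is held upright in the gripper at (280,290). Carrying it to the wide well.

Scaled: -23 cm / 40 = -0.575, -19.5 cm / 40 = -0.4875, 0.019 rad / 2 = 0.0095.

Emit:
{"name": "move_arm", "arguments": {"series": [[5, -0.025, 0, 0, 0, 0, 0.005], [5, -0.075, 0, 0, 0, 0, 0.0095], [5, -0.15, -0.0025, 0, 0, 0, 0.0095], [5, -0.225, -0.0025, 0, 0, 0, 0.0095], [5, -0.3125, -0.005, 0, 0, 0, 0.0095], [5, -0.4, -0.005, 0, 0, 0, 0.0095], [5, -0.4875, -0.0075, 0, 0, 0, 0.0095], [5, -0.575, -0.0075, 0, 0, 0, 0.0095]]}}

```text
clock: 3.58
position: [0.52, 0.2414, 0.1664]
tool_rot: [0.671, 0.741, -0.001, -0.001]
wrist_force: [0.6, -0.5, -3.3]
gripper_width: 0.0557
gripper_force: 43.0
```

Scaled: -28 cm / 40 = -0.7, -24.5 cm / 40 = -0.6125.

Emit:
{"name": "move_arm", "arguments": {"series": [[5, -0.0875, 0, 0, 0, 0, 0], [5, -0.175, 0, 0, 0, 0, 0], [5, -0.2625, 0, 0, 0, 0, 0], [5, -0.35, 0, 0, 0, 0, 0], [5, -0.4375, 0, 0, 0, 0, 0], [5, -0.525, 0, 0, 0, 0, 0], [5, -0.6125, 0, 0, 0, 0, 0], [5, -0.7, 0, 0, 0, 0, 0]]}}

```text
clock: 4.25
position: [0.5478, -0.0366, 0.1667]
tool_rot: [0.671, 0.741, -0.001, -0.001]
wrist_force: [0.9, -0.4, -2.2]
gripper_width: 0.0555
gripper_force: 43.0
```

Scaled: -16 cm / 40 = -0.4, -15.5 cm / 40 = -0.3875.

Emit:
{"name": "move_arm", "arguments": {"series": [[5, -0.0875, 0, 0, 0, 0, 0], [5, -0.175, 0, 0, 0, 0, 0], [5, -0.25, 0, 0, 0, 0, 0], [5, -0.3125, 0, 0, 0, 0, 0], [5, -0.3625, 0, 0, 0, 0, 0], [5, -0.3875, 0, 0, 0, 0, 0], [5, -0.4, 0, 0, 0, 0, 0], [5, -0.4, 0, 0, 0, 0, 0]]}}

```text
clock: 4.92
position: [0.5646, -0.1943, 0.1672]
tool_rot: [0.671, 0.741, -0.0, -0.001]
wrist_force: [0.1, -0.6, -2.9]
gripper_width: 0.0553
gripper_force: 43.0
```

Run:
```python
from h import *
o=r.get_obs();print(o['clock'],o['position'],o['gripper_width'],o['gripper_force'],o['wrist_force'],shift([.5667,-.194,.0675],.094))
f=r.grab_frame('side')[:,:,::-1];cv2.imwrite('pics/s1.png',cv2.resize(f[120:300,150:450],None,fx=2.6,fy=2.6))
```

```text
4.9167 [ 0.5646 -0.1943  0.1672] 0.05529305636839822 43.049597574281506 [ 0.1499 -0.6221 -2.8632] (array([-0.0024,  0.225 ,  9.9732]), array([-0.0015, -0.0011,  0.0046]))
```

View pics/s1.png

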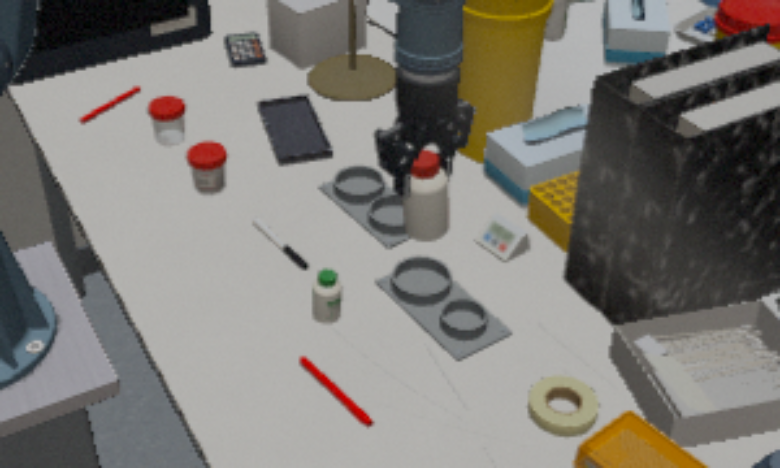

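Bottle upright above the stand. Lowering.

Scaled: 9.8 cm / 40 = 0.245, 9.7 cm / 40 = 0.2425, 0.005 rad / 2 = 0.0025.

Emit:
{"name": "move_arm", "arguments": {"series": [[5, 0, 0.005, 0.025, 0, 0, 0.0025], [5, 0, 0.005, 0.075, 0, 0, 0.0025], [5, 0, 0.005, 0.125, 0, 0, 0.0025], [5, 0, 0.005, 0.175, 0, 0, 0.0025], [5, 0, 0.005, 0.2125, 0, 0, 0.0025], [5, 0, 0.005, 0.2325, 0, 0, 0.0025], [5, 0, 0.005, 0.2425, 0, 0, 0.0025], [5, 0, 0.005, 0.245, 0, 0, 0.0025]]}}

```text
clock: 5.63
position: [0.5671, -0.1927, 0.0695]
tool_rot: [0.672, 0.74, -0.0, -0.001]
wrist_force: [-0.1, 0.1, -2.9]
gripper_width: 0.0553
gripper_force: 43.0
```

Scaled: 0.2 cm / 40 = 0.005, 0.15 cm / 40 = 0.0038.

Emit:
{"name": "move_arm", "arguments": {"series": [[5, 0, 0, 0.0025, 0, 0, 0], [5, 0, 0, 0.0038, 0, 0, 0], [5, 0, 0, 0.005, 0, 0, 0], [5, 0, 0, 0.005, 0, 0, 0]]}}

```text
clock: 5.97
position: [0.5679, -0.194, 0.0691]
tool_rot: [0.673, 0.74, 0.0, 0.001]
wrist_force: [-0.6, 0.2, -1.8]
gripper_width: 0.0555
gripper_force: 43.0
```

Scaled: 0.2 cm / 40 = 0.005, 0.15 cm / 40 = 0.0038.

Emit:
{"name": "move_arm", "arguments": {"series": [[5, 0, 0, 0.0025, 0, 0, 0], [5, 0, 0, 0.0038, 0, 0, 0], [5, 0, 0, 0.005, 0, 0, 0], [5, 0, 0, 0.005, 0, 0, 0]]}}

```text
clock: 6.3
position: [0.5679, -0.1942, 0.0674]
tool_rot: [0.673, 0.74, -0.0, 0.001]
wrist_force: [-0.9, 0.8, 4.4]
gripper_width: 0.0551
gripper_force: 43.4
```

Contact at the expected height (6 mm floor). Release, rise, and go above the small bottle.

Scaled: -0.1 cm / 40 = -0.0025.

Emit:
{"name": "move_arm", "arguments": {"series": [[6.5, 0, 0, -0.0025, 0, 0, 0], [8.5, 0, 0, -0.0025, 0, 0, 0], [8.5, 0, 0, -0.0025, 0, 0, 0], [8.5, 0, 0, -0.0025, 0, 0, 0], [8.5, 0, 0, -0.0025, 0, 0, 0], [8.5, 0, 0, -0.0025, 0, 0, 0]]}}

```text
clock: 6.8
position: [0.5673, -0.1937, 0.0672]
tool_rot: [0.673, 0.74, -0.0, -0.0]
wrist_force: [-0.1, 0.9, 0.5]
gripper_width: 0.0852
gripper_force: 0.0
```

Scaled: -13.3 cm / 40 = -0.3325, -12 cm / 40 = -0.3.

Emit:
{"name": "move_arm", "arguments": {"series": [[8.5, 0, 0, -0.0375, 0, 0, 0], [8.5, 0, 0, -0.1, 0, 0, 0], [8.5, 0, 0, -0.175, 0, 0, 0], [8.5, 0, 0, -0.25, 0, 0, 0], [8.5, 0.025, -0.1, -0.2625, 0, 0, 0], [8.5, 0.045, -0.2, -0.2625, 0, 0, 0], [8.5, 0.0625, -0.3, -0.2625, 0, 0, 0], [8.5, 0.0625, -0.3325, -0.2625, 0, 0, 0]]}}

```text
clock: 7.47
position: [0.4279, -0.1793, 0.171]
tool_rot: [0.673, 0.74, -0.001, -0.002]
wrist_force: [0.7, -0.3, 0.8]
gripper_width: 0.0852
gripper_force: 0.0
```

Run:
```python
from h import *
o=r.get_obs();print(o['clock'],o['position'],shift([.433,-.1825,.025],.094))
c=r.calibration('wrist');f=r.grab_frame('wrist');cv2.imwrite('pics/w3.png',f[:,:,::-1])
e=px('wrist',[.433,-.1825,.072],c);print('expect',e)
hsv=cv2.cvtColor(f,cv2.COLOR_RGB2HSV);g=((hsv[...,0]>40)&(hsv[...,0]<95)&(hsv[...,1]>80)).astype(np.uint8)
n,l,s,ce=cv2.connectedComponentsWithStats(g)
for k in range(1,n):
    if s[k,4]>150: print(s[k],ce[k],pt('wrist',*ce[k],.072,c))
```

```text
7.4667 [ 0.4279 -0.1793  0.171 ] (array([-0.4043,  0.5313, 14.5996]), array([-0.0038, -0.0025,  0.0014]))
expect [288.4707 214.3641]
```

View pics/w3.png

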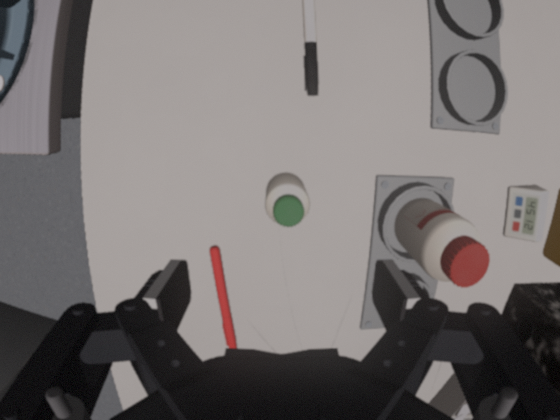

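The large bottle stands in the wide well (about (430,230)). The small bottle's cap is at (288,210), against (288,214) predicted. Descending and gripping.

Scaled: 14.6 cm / 40 = 0.365, 14 cm / 40 = 0.35.

Emit:
{"name": "move_arm", "arguments": {"series": [[8.5, 0.005, 0.0025, 0.025, 0, 0, 0], [8.5, 0.005, 0.0025, 0.1, 0, 0, 0], [8.5, 0.005, 0.0025, 0.175, 0, 0, 0], [8.5, 0.005, 0.0025, 0.25, 0, 0, 0], [8.5, 0.005, 0.0025, 0.3125, 0, 0, 0], [8.5, 0.005, 0.0025, 0.35, 0, 0, 0], [8.5, 0.005, 0.0025, 0.365, 0, 0, 0], [8.5, 0.005, 0.0025, 0.365, 0, 0, 0]]}}

```text
clock: 8.18
position: [0.4331, -0.1785, 0.0243]
tool_rot: [0.673, 0.74, -0.0, -0.002]
wrist_force: [-0.4, 0.1, -0.1]
gripper_width: 0.0849
gripper_force: 0.0
```

Emit:
{"name": "move_arm", "arguments": {"series": [[6, 0, 0, 0, 0, 0, 0], [5, 0, 0, 0, 0, 0, 0], [3, 0, 0, 0, 0, 0, 0], [3, 0, 0, 0, 0, 0, 0], [3, 0, 0, 0, 0, 0, 0], [3, 0, 0, 0, 0, 0, 0], [3, 0, 0, 0, 0, 0, 0], [3, 0, 0, 0, 0, 0, 0]], "force": 25}}

```text
clock: 8.85
position: [0.4342, -0.18, 0.0274]
tool_rot: [0.673, 0.74, 0.0, 0.001]
wrist_force: [-1.1, 1.4, 8.1]
gripper_width: 0.0364
gripper_force: 24.5
```

Scaled: -8 cm / 40 = -0.2, -7 cm / 40 = -0.175.

Emit:
{"name": "move_arm", "arguments": {"series": [[3, 0, 0, -0.025, 0, 0, 0], [3, 0, 0, -0.075, 0, 0, 0], [3, 0, 0, -0.125, 0, 0, 0], [3, 0, 0, -0.175, 0, 0, 0], [3, 0, 0, -0.2, 0, 0, 0], [3, 0, 0, -0.2, 0, 0, 0], [3, 0, 0, -0.2, 0, 0, 0]]}}

```text
clock: 9.43
position: [0.4336, -0.1795, 0.1067]
tool_rot: [0.673, 0.74, 0.0, 0.001]
wrist_force: [1.0, -0.5, -1.2]
gripper_width: 0.0359
gripper_force: 25.4
```

Run:
```python
from h import *
o=r.get_obs();print(o['clock'],o['position'],shift([.5753,-.2863,.031],.094))
f=r.grab_frame('side')[:,:,::-1];cv2.imwrite('pics/s2.png',cv2.resize(f[150:280,220:380],None,fx=3,fy=3))
```

```text
9.4333 [ 0.4336 -0.1795  0.1067] (array([-11.9662,  13.0806,   7.5945]), array([0.0011, 0.001 , 0.001 ]))
```

View pics/s2.png

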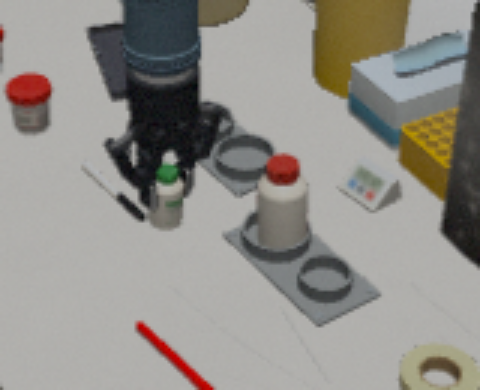

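Small bottle held upright, and the large one stands properly in its wide well. Carrying to the narrow well: sideways first, then ahead.

Scaled: 12.3 cm / 40 = 0.3075, -12 cm / 40 = -0.3.

Emit:
{"name": "move_arm", "arguments": {"series": [[3, -0.025, 0, 0, 0, 0, 0], [3, -0.075, 0, 0, 0, 0, 0], [3, -0.15, 0.0125, 0, 0, 0, 0], [3, -0.225, 0.05, 0, 0, 0, 0], [3, -0.2875, 0.1125, 0, 0, 0, 0], [3, -0.3, 0.1875, 0, 0, 0, 0], [3, -0.3, 0.2625, 0, 0, 0, 0], [3, -0.3, 0.3075, 0, 0, 0, 0]]}}

```text
clock: 10.15
position: [0.5688, -0.2882, 0.1044]
tool_rot: [0.673, 0.74, 0.0, -0.001]
wrist_force: [0.9, 0.1, -0.7]
gripper_width: 0.0363
gripper_force: 25.4
```

Scaled: 6.9 cm / 40 = 0.1725, 6.6 cm / 40 = 0.165.

Emit:
{"name": "move_arm", "arguments": {"series": [[3, 0, 0.02, 0, 0, 0, 0], [3, 0, 0.02, 0.0125, 0, 0, 0], [3, 0, 0.02, 0.05, 0, 0, 0], [3, 0, 0.02, 0.1, 0, 0, 0], [3, 0, 0.02, 0.1425, 0, 0, 0], [3, 0, 0.02, 0.165, 0, 0, 0], [3, 0, 0.02, 0.1725, 0, 0, 0], [3, 0, 0.02, 0.1725, 0, 0, 0]]}}

```text
clock: 10.82
position: [0.5738, -0.2861, 0.0361]
tool_rot: [0.673, 0.74, -0.0, -0.001]
wrist_force: [0.2, -0.0, -0.5]
gripper_width: 0.0364
gripper_force: 25.4
```

Scaled: 0.3 cm / 40 = 0.0075, 0.2 cm / 40 = 0.005.

Emit:
{"name": "move_arm", "arguments": {"series": [[3, 0, 0, 0.0025, 0, 0, 0], [3, 0, 0, 0.005, 0, 0, 0], [3, 0, 0, 0.0075, 0, 0, 0], [3, 0, 0, 0.0075, 0, 0, 0]]}}

```text
clock: 11.15
position: [0.5756, -0.2866, 0.035]
tool_rot: [0.673, 0.74, 0.0, 0.001]
wrist_force: [0.7, 0.0, -1.5]
gripper_width: 0.0366
gripper_force: 25.4
```

Emit:
{"name": "move_arm", "arguments": {"series": [[3, 0, 0, 0.0025, 0, 0, 0], [3, 0, 0, 0.005, 0, 0, 0], [3, 0, 0, 0.005, 0, 0, 0]]}}

```text
clock: 11.4
position: [0.5756, -0.2868, 0.0335]
tool_rot: [0.673, 0.74, -0.0, 0.001]
wrist_force: [-2.5, 1.4, 5.5]
gripper_width: 0.0362
gripper_force: 25.9
```

Scaled: -8.5 cm / 40 = -0.2125, -5 cm / 40 = -0.125.

Emit:
{"name": "move_arm", "arguments": {"series": [[5, 0, 0, -0.005, 0, 0, 0], [8.5, 0, 0, -0.005, 0, 0, 0], [8.5, 0, 0, -0.005, 0, 0, 0], [8.5, 0, 0, -0.005, 0, 0, 0], [8.5, 0, 0, -0.005, 0, 0, 0], [8.5, 0, 0, -0.05, 0, 0, 0], [8.5, 0, 0, -0.125, 0, 0, 0], [8.5, 0, 0, -0.2125, 0, 0, 0]]}}

```text
clock: 12.07
position: [0.5735, -0.2852, 0.1155]
tool_rot: [0.673, 0.74, -0.0, -0.003]
wrist_force: [0.2, -0.7, -0.5]
gripper_width: 0.0847
gripper_force: 0.0
```

Scaled: 20 cm / 40 = 0.5, 16 cm / 40 = 0.4.

Emit:
{"name": "move_arm", "arguments": {"series": [[8.5, 0, -0.05, -0.075, 0, 0, 0], [8.5, 0, -0.15, -0.0875, 0, 0, 0], [8.5, 0, -0.25, -0.0875, 0, 0, 0], [8.5, 0.1, -0.2775, -0.0875, 0, 0, 0], [8.5, 0.2, -0.2775, -0.0875, 0, 0, 0], [6, 0.3, -0.2775, -0.0875, 0, 0, 0], [4.5, 0.4, -0.2775, -0.0875, 0, 0, 0], [4.5, 0.5, -0.2775, -0.0875, 0, 0, 0]]}}

```text
clock: 12.73
position: [0.4451, -0.0964, 0.1524]
tool_rot: [0.673, 0.739, 0.0, 0.0]
wrist_force: [1.6, 0.5, 0.2]
gripper_width: 0.0515
gripper_force: 0.0
```

Scaled: 7.9 cm / 40 = 0.1975, 7.5 cm / 40 = 0.1875.

Emit:
{"name": "move_arm", "arguments": {"series": [[4.5, 0.0875, 0, 0, 0, 0, 0], [4.5, 0.15, 0, 0, 0, 0, 0], [4.5, 0.1875, 0, 0, 0, 0, 0], [4.5, 0.1975, 0, 0, 0, 0, 0], [4.5, 0.1975, 0, 0, 0, 0, 0], [4.5, 0.1975, 0, 0, 0, 0, 0]]}}

```text
clock: 13.23
position: [0.4385, -0.0197, 0.1524]
tool_rot: [0.673, 0.74, -0.0, 0.0]
wrist_force: [-0.0, -0.4, 0.1]
gripper_width: 0.0449
gripper_force: 0.0
```

Run:
```python
from h import *
o=r.get_obs();print(o['clock'],o['position'],shift([.4377,-.020,.006],.123))
c=r.calibration('wrist');f=r.grab_frame('wrist');cv2.imwrite('pics/w4.png',f[:,:,::-1])
d=np.array([np.cos(1.694),np.sin(1.694)])*.068
for s in (1,-1): print('expect end',px('wrist',[.4377+s*d[0],-.02+s*d[1],.008],c))
```

```text
13.2333 [ 0.4385 -0.0197  0.1524] (array([-0.0101, -0.0902, 14.6412]), array([ 0.0003,  0.0006, -0.0276]))
expect end [278.7583 120.4219]
expect end [282.7195 263.3952]
```

View pics/w4.png

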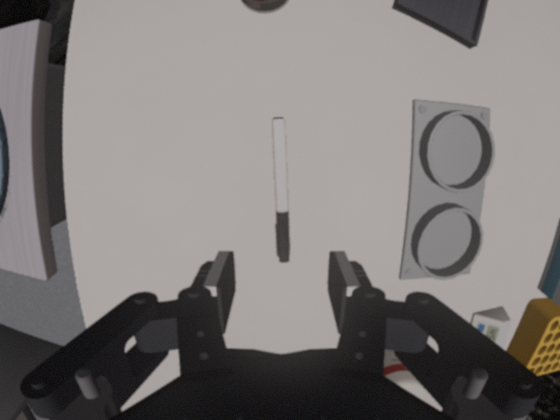

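Marker ends at (279,118) and (284,261), within 2 px of predicted. Descending, closing.

Scaled: 14.6 cm / 40 = 0.365, 14 cm / 40 = 0.35, -0.028 rad / 2 = -0.014.

Emit:
{"name": "move_arm", "arguments": {"series": [[4.5, 0, -0.0025, 0.05, 0, 0, -0.014], [4.5, 0, -0.0025, 0.1375, 0, 0, -0.014], [4.5, 0, -0.0025, 0.225, 0, 0, -0.014], [4.5, 0, -0.0025, 0.3, 0, 0, -0.014], [4.5, 0, -0.0025, 0.35, 0, 0, -0.014], [4.5, 0, -0.0025, 0.365, 0, 0, -0.014], [4.5, 0, -0.0025, 0.365, 0, 0, -0.014], [4.5, 0, -0.0025, 0.365, 0, 0, -0.014]]}}

```text
clock: 13.95
position: [0.4379, -0.0201, 0.0068]
tool_rot: [0.663, 0.749, 0.0, 0.0]
wrist_force: [0.4, -0.1, 0.3]
gripper_width: 0.0451
gripper_force: 0.0
```

Emit:
{"name": "move_arm", "arguments": {"series": [[3, 0, 0, 0, 0, 0, 0], [1, 0, 0, 0, 0, 0, 0], [0.8, 0, 0, 0, 0, 0, 0], [0.8, 0, 0, 0, 0, 0, 0], [0.8, 0, 0, 0, 0, 0, 0], [0.8, 0, 0, 0, 0, 0, 0], [0.8, 0, 0, 0, 0, 0, 0]], "force": 25}}

```text
clock: 14.53
position: [0.4385, -0.0197, 0.0077]
tool_rot: [0.662, 0.749, 0.0, 0.001]
wrist_force: [-0.3, -0.5, 7.0]
gripper_width: 0.0101
gripper_force: 25.9
```

Scaled: 13 cm / 40 = 0.325, -10 cm / 40 = -0.25, 0.355 rad / 2 = 0.1775.

Emit:
{"name": "move_arm", "arguments": {"series": [[0.8, 0, 0, -0.025, 0, 0, 0], [0.8, 0, 0, -0.1, 0, 0, 0], [0.8, 0, 0, -0.1875, 0, 0, 0.025], [0.8, 0.0375, 0.025, -0.2375, 0, 0, 0.055], [0.8, 0.1, 0.075, -0.25, 0, 0, 0.1], [0.8, 0.175, 0.125, -0.25, 0, 0, 0.15], [0.8, 0.25, 0.18, -0.25, 0, 0, 0.1775], [0.8, 0.325, 0.235, -0.25, 0, 0, 0.1775]]}}

```text
clock: 15.2
position: [0.5155, 0.1229, 0.108]
tool_rot: [0.785, 0.619, 0.001, 0.001]
wrist_force: [0.5, -0.8, 0.2]
gripper_width: 0.0099
gripper_force: 25.2
```

Run:
```python
from h import *
o=r.get_obs();print(o['clock'],o['position'],o['gripper_width'],shift([.5877,.248,.107],-.232))
```

```text
15.2 [0.5155 0.1229 0.108 ] 0.009943238018559728 (array([13.8456,  4.0973,  0.1202]), array([ 0.0021, -0.0005, -0.0035]))
```

Scaled: 13.9 cm / 40 = 0.3475, 4.1 cm / 40 = 0.1025.

Emit:
{"name": "move_arm", "arguments": {"series": [[0.8, 0.0825, 0.025, 0, 0, 0, 0], [0.8, 0.165, 0.05, 0, 0, 0, 0], [0.8, 0.25, 0.075, 0, 0, 0, 0], [0.8, 0.3125, 0.095, 0, 0, 0, 0], [0.8, 0.3475, 0.1025, 0, 0, 0, 0], [0.8, 0.3475, 0.1025, 0.025, 0, 0, 0], [0.8, 0.3475, 0.1025, 0.075, 0, 0, 0], [0.8, 0.3475, 0.1025, 0.125, 0, 0, 0]]}}

```text
clock: 15.87
position: [0.5867, 0.2472, 0.0569]
tool_rot: [0.784, 0.621, 0.001, 0.001]
wrist_force: [0.3, 0.7, -0.5]
gripper_width: 0.0097
gripper_force: 25.2
```

Run:
```python
from h import *
o=r.get_obs();print(o['clock'],o['position'],o['gripper_width'],shift([.5877,.248,.012],-.232))
cv2.imwrite('pics/w5.png',r.grab_frame('wrist')[:,:,::-1])
```

```text
15.8667 [0.5867 0.2472 0.0569] 0.009686800483613957 (array([0.0997, 0.0696, 4.4883]), array([ 0.0018, -0.0006,  0.0008]))
```

View pics/w5.png

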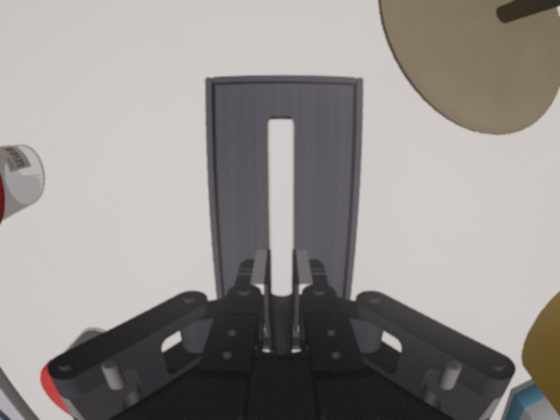

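Marker lies centred over the tray and aligned with it. Lowering and releasing with a narrow opening.

Scaled: 4.5 cm / 40 = 0.1125, 4.4 cm / 40 = 0.11.

Emit:
{"name": "move_arm", "arguments": {"series": [[0.8, 0.0025, 0.0025, 0.05, 0, 0, 0], [0.8, 0.0025, 0.0025, 0.0875, 0, 0, 0], [0.8, 0.0025, 0.0025, 0.1025, 0, 0, 0], [0.8, 0.0025, 0.0025, 0.11, 0, 0, 0], [0.8, 0.0025, 0.0025, 0.1125, 0, 0, 0], [0.8, 0.0025, 0.0025, 0.1125, 0, 0, 0]]}}

```text
clock: 16.42
position: [0.5879, 0.2476, 0.012]
tool_rot: [0.784, 0.62, 0.0, 0.0]
wrist_force: [-0.6, 0.0, -0.7]
gripper_width: 0.0099
gripper_force: 25.2
```

Scaled: -12.5 cm / 40 = -0.3125, -9 cm / 40 = -0.225.

Emit:
{"name": "move_arm", "arguments": {"series": [[2, 0, 0, 0, 0, 0, 0], [3, 0, 0, 0, 0, 0, 0], [3, 0, 0, 0, 0, 0, 0], [3, 0, 0, 0, 0, 0, 0], [3, 0, 0, -0.0375, 0, 0, 0], [3, 0, 0, -0.125, 0, 0, 0], [3, 0, 0, -0.225, 0, 0, 0], [4, 0, 0, -0.3125, 0, 0, 0]]}}

```text
clock: 17.08
position: [0.5877, 0.2479, 0.1392]
tool_rot: [0.784, 0.621, 0.0, 0.0]
wrist_force: [1.1, 1.2, 1.1]
gripper_width: 0.0396
gripper_force: 0.0
```

Scaled: -15.9 cm / 40 = -0.3975, -14 cm / 40 = -0.35, -0.339 rad / 2 = -0.1695.

Emit:
{"name": "move_arm", "arguments": {"series": [[8.5, -0.0375, -0.05, 0, 0, 0, -0.05], [8.5, -0.0925, -0.125, 0, 0, 0, -0.1], [8.5, -0.15, -0.2, 0, 0, 0, -0.15], [8.5, -0.2, -0.275, 0, 0, 0, -0.1695], [8.5, -0.255, -0.35, 0, 0, 0, -0.1695], [8.5, -0.295, -0.3975, 0, 0, 0, -0.1695], [8.5, -0.295, -0.3975, 0, 0, 0, -0.1695], [8.5, -0.295, -0.3975, 0, 0, 0, -0.1695]]}}

```text
clock: 17.75
position: [0.4055, 0.1695, 0.1375]
tool_rot: [0.668, 0.744, 0.001, 0.001]
wrist_force: [0.0, 0.8, 0.6]
gripper_width: 0.0849
gripper_force: 0.0
```

Run:
```python
from h import *
o=r.get_obs();print(o['clock'],o['position'],o['gripper_width'],shift([.4053,.1695,.038],.107))
c=r.calibration('wrist');f=r.grab_frame('wrist');print('expect',px('wrist',[.4053,.1695,.067],c))
cv2.imwrite('pics/w6.png',f[:,:,::-1])
```

```text
17.75 [0.4055 0.1695 0.1375] 0.08489934768445723 (array([ 0.0049, -0.0448,  9.9489]), array([ 0.0022, -0.0001, -0.0004]))
expect [281.3838 220.9342]
```

View pics/w6.png

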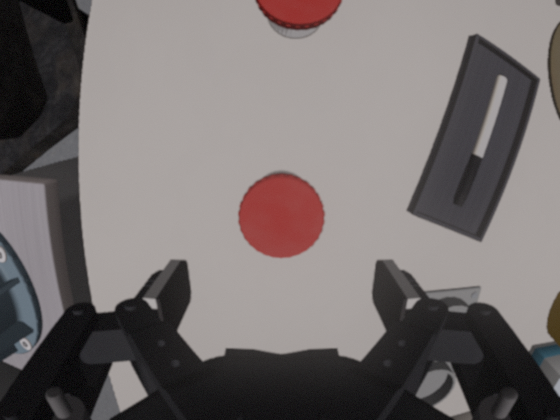

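Marker lies in the tray (about (485,135)). The cup cap is at (282,215), 6 px above predicted, so I'll shift 3 mm in +x tool. Descending and gripping the cap.

Scaled: 9.9 cm / 40 = 0.2475, 9.5 cm / 40 = 0.2375.

Emit:
{"name": "move_arm", "arguments": {"series": [[8.5, 0.0075, 0, 0.025, 0, 0, 0], [8.5, 0.0075, 0, 0.075, 0, 0, 0], [8.5, 0.0075, 0, 0.1375, 0, 0, 0], [8.5, 0.0075, 0, 0.2, 0, 0, 0], [8.5, 0.0075, 0, 0.2375, 0, 0, 0], [8.5, 0.0075, 0, 0.2475, 0, 0, 0], [8.5, 0.0075, 0, 0.2475, 0, 0, 0]]}}

```text
clock: 18.38
position: [0.4049, 0.1728, 0.0357]
tool_rot: [0.668, 0.744, -0.001, -0.001]
wrist_force: [0.6, 0.1, -1.1]
gripper_width: 0.0847
gripper_force: 0.0
```

Emit:
{"name": "move_arm", "arguments": {"series": [[7, 0, 0, 0, 0, 0, 0], [6, 0, 0, 0, 0, 0, 0], [5.2, 0, 0, 0, 0, 0, 0], [5.2, 0, 0, 0, 0, 0, 0], [5.2, 0, 0, 0, 0, 0, 0], [5.2, 0, 0, 0, 0, 0, 0]], "force": 25}}

```text
clock: 18.88
position: [0.4067, 0.1728, 0.0385]
tool_rot: [0.668, 0.744, 0.001, 0.001]
wrist_force: [-1.9, -0.2, 6.6]
gripper_width: 0.0587
gripper_force: 26.8
```

Scaled: -8 cm / 40 = -0.2, -7.5 cm / 40 = -0.1875.

Emit:
{"name": "move_arm", "arguments": {"series": [[5.2, 0, 0, -0.025, 0, 0, 0], [5.2, 0, 0, -0.075, 0, 0, 0], [5.2, 0, 0, -0.1375, 0, 0, 0], [5.2, 0, 0, -0.1875, 0, 0, 0], [5.2, 0, 0, -0.2, 0, 0, 0], [5.2, 0, 0, -0.2, 0, 0, 0], [5.2, 0, 0, -0.2, 0, 0, 0]]}}

```text
clock: 19.47
position: [0.4053, 0.1725, 0.1172]
tool_rot: [0.668, 0.744, 0.0, 0.0]
wrist_force: [0.7, -0.7, -1.1]
gripper_width: 0.0586
gripper_force: 27.4
```

Run:
```python
from h import *
o=r.get_obs();print(o['clock'],o['position'],o['gripper_width'],shift([.609,-.049,.05],.108),shift([.599,.0424,.05],.108))
w=r.grab_frame('wrist')[:,:,::-1];f=r.grab_frame('side')[:,:,::-1]
cv2.imwrite('pics/s3.png',cv2.hconcat([cv2.resize(f[110:250,190:330],(420,420)),w[:,100:460]]))
```

```text
19.4667 [0.4053 0.1725 0.1172] 0.058644063011194326 (array([-24.2031,  17.886 ,   6.7256]), array([ 0.0004, -0.    , -0.001 ])) (array([-15.0085,  17.8676,   6.7257]), array([ 0.0004, -0.    , -0.001 ]))
```

View pics/s3.png

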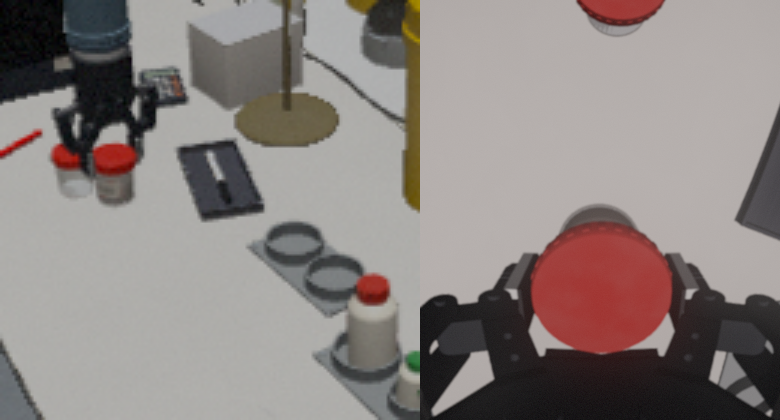

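Cup held upright by the cap. Carrying to the right (-y) well.

Scaled: -19 cm / 40 = -0.475, -16.4 cm / 40 = -0.41.

Emit:
{"name": "move_arm", "arguments": {"series": [[5.2, -0.02, 0.015, 0, 0, 0, 0], [5.2, -0.065, 0.0475, 0, 0, 0, 0], [5.2, -0.13, 0.095, 0, 0, 0, 0], [5.2, -0.2, 0.1475, 0, 0, 0, 0], [5.2, -0.27, 0.2, 0, 0, 0, 0], [5.2, -0.34, 0.2525, 0, 0, 0, 0], [5.2, -0.41, 0.3025, 0, 0, 0, 0], [5.2, -0.475, 0.35, 0, 0, 0, 0]]}}

```text
clock: 20.23
position: [0.5657, -0.0038, 0.1159]
tool_rot: [0.669, 0.744, -0.001, -0.001]
wrist_force: [-0.0, 0.9, 0.1]
gripper_width: 0.0584
gripper_force: 27.3
```

Scaled: -5.2 cm / 40 = -0.13, -4.2 cm / 40 = -0.105.

Emit:
{"name": "move_arm", "arguments": {"series": [[5.2, -0.06, 0.045, 0, 0, 0, 0], [5.2, -0.105, 0.0775, 0, 0, 0, 0], [5.2, -0.13, 0.0975, 0, 0, 0, 0], [5.2, -0.13, 0.0975, 0, 0, 0, 0], [5.2, -0.13, 0.0975, 0, 0, 0, 0]]}}

```text
clock: 20.65
position: [0.6087, -0.0498, 0.1157]
tool_rot: [0.669, 0.743, -0.001, -0.001]
wrist_force: [-0.7, 0.7, -0.4]
gripper_width: 0.0582
gripper_force: 27.3
```

Run:
```python
from h import *
o=r.get_obs();print(o['clock'],o['position'],o['gripper_width'],shift([.609,-.049,.05],.108))
c=r.calibration('wrist');f=r.grab_frame('wrist');hsv=cv2.cvtColor(f,cv2.COLOR_RGB2HSV)
m=(((hsv[...,0]<8)|(hsv[...,0]>172))&(hsv[...,1]>120)).astype(np.uint8);m[:150]=0
n,l,s,ce=cv2.connectedComponentsWithStats(m);k=1+s[1:,4].argmax();ys,xs=np.nonzero(l==k)
P=[pt('wrist',x,y,.067+.079,c) for x,y in zip(xs[::20],ys[::20])]
P=np.array(P);print(s[k],P.mean(0),P.min(0),P.max(0))
```

```text
20.65 [ 0.6087 -0.0498  0.1157] 0.05823843661328169 (array([0.0665, 0.0505, 6.571 ]), array([-0.0023, -0.001 , -0.0024]))
[  210   222   143   140 14811] [ 0.6078 -0.0459  0.146 ] [ 0.5795 -0.0838  0.146 ] [ 0.6374 -0.0172  0.146 ]
```

Scaled: 6.8 cm / 40 = 0.17, 6.7 cm / 40 = 0.1675.

Emit:
{"name": "move_arm", "arguments": {"series": [[5.2, 0, 0, 0.025, 0, 0, 0], [5.2, 0, 0, 0.0625, 0, 0, 0], [5.2, 0, 0, 0.105, 0, 0, 0], [5.2, 0, 0, 0.14, 0, 0, 0], [5.2, 0, 0, 0.16, 0, 0, 0], [5.2, 0, 0, 0.1675, 0, 0, 0], [5.2, 0, 0, 0.17, 0, 0, 0], [5.2, 0, 0, 0.17, 0, 0, 0]]}}

```text
clock: 21.37
position: [0.6095, -0.0488, 0.0495]
tool_rot: [0.668, 0.744, 0.0, 0.0]
wrist_force: [-0.6, 0.7, -0.4]
gripper_width: 0.0586
gripper_force: 27.3
```

Scaled: 0.2 cm / 40 = 0.005, 0.1 cm / 40 = 0.0025.

Emit:
{"name": "move_arm", "arguments": {"series": [[5.2, 0, 0, 0.0025, 0, 0, 0], [5.2, 0, 0, 0.005, 0, 0, 0], [5.2, 0, 0, 0.005, 0, 0, 0]]}}

```text
clock: 21.62
position: [0.6097, -0.0491, 0.0478]
tool_rot: [0.668, 0.744, 0.0, 0.0]
wrist_force: [-0.5, -0.5, -1.1]
gripper_width: 0.0589
gripper_force: 27.3
```

Scaled: 0.2 cm / 40 = 0.005, 0.1 cm / 40 = 0.0025.

Emit:
{"name": "move_arm", "arguments": {"series": [[5.2, 0, 0, 0.0025, 0, 0, 0], [5.2, 0, 0, 0.005, 0, 0, 0], [5.2, 0, 0, 0.005, 0, 0, 0]]}}

```text
clock: 21.87
position: [0.6092, -0.0489, 0.0452]
tool_rot: [0.668, 0.744, -0.0, -0.0]
wrist_force: [0.1, -0.0, -0.6]
gripper_width: 0.0587
gripper_force: 27.3
```

Scaled: 0.15 cm / 40 = 0.0038, 0.1 cm / 40 = 0.0025.

Emit:
{"name": "move_arm", "arguments": {"series": [[5.2, 0, 0, 0.0025, 0, 0, 0], [5.2, 0, 0, 0.0038, 0, 0, 0], [5.2, 0, 0, 0.0038, 0, 0, 0]]}}

```text
clock: 22.12
position: [0.6095, -0.0491, 0.0447]
tool_rot: [0.668, 0.744, -0.0, 0.0]
wrist_force: [-2.5, 0.6, 6.6]
gripper_width: 0.0586
gripper_force: 27.9
```

Scaled: -10 cm / 40 = -0.25, -8 cm / 40 = -0.2.

Emit:
{"name": "move_arm", "arguments": {"series": [[7, 0, 0, 0, 0, 0, 0], [8.5, 0, 0, 0, 0, 0, 0], [8.5, 0, 0, 0, 0, 0, 0], [8.5, 0, 0, 0, 0, 0, 0], [8.5, 0, 0, -0.0375, 0, 0, 0], [8.5, 0, 0, -0.1125, 0, 0, 0], [8.5, 0, 0, -0.2, 0, 0, 0], [8.5, 0, 0, -0.25, 0, 0, 0]]}}

```text
clock: 22.78
position: [0.6105, -0.0492, 0.1471]
tool_rot: [0.668, 0.744, 0.001, 0.001]
wrist_force: [1.6, -1.0, 1.4]
gripper_width: 0.085
gripper_force: 0.0
```

Scaled: 28.2 cm / 40 = 0.705, 24.6 cm / 40 = 0.615.

Emit:
{"name": "move_arm", "arguments": {"series": [[8.5, 0.075, -0.0325, 0, 0, 0, 0], [8.5, 0.165, -0.0675, 0, 0, 0, 0], [8.5, 0.255, -0.105, 0, 0, 0, 0], [8.5, 0.345, -0.1425, 0, 0, 0, 0], [8.5, 0.435, -0.18, 0, 0, 0, 0], [8.5, 0.525, -0.2175, 0, 0, 0, 0], [8.5, 0.615, -0.255, 0, 0, 0, 0], [8.5, 0.705, -0.2925, 0, 0, 0, 0]]}}

```text
clock: 23.45
position: [0.4617, 0.2204, 0.1439]
tool_rot: [0.668, 0.744, 0.0, 0.0]
wrist_force: [1.4, -0.1, -0.5]
gripper_width: 0.0847
gripper_force: 0.0
```

Scaled: 12.2 cm / 40 = 0.305, 10.2 cm / 40 = 0.255.

Emit:
{"name": "move_arm", "arguments": {"series": [[8.5, 0.09, -0.0375, 0, 0, 0, 0], [8.5, 0.18, -0.075, 0, 0, 0, 0], [8.5, 0.255, -0.105, 0, 0, 0, 0], [8.5, 0.305, -0.125, 0, 0, 0, 0], [8.5, 0.305, -0.125, 0, 0, 0, 0], [8.5, 0.305, -0.125, 0, 0, 0, 0]]}}

```text
clock: 23.95
position: [0.3995, 0.3357, 0.1437]
tool_rot: [0.667, 0.745, -0.0, 0.0]
wrist_force: [-0.0, 0.4, -0.5]
gripper_width: 0.085
gripper_force: 0.0
```

Run:
```python
from h import *
o=r.get_obs();print(o['clock'],o['position'])
c=r.calibration('wrist');f=r.grab_frame('wrist');hsv=cv2.cvtColor(f,cv2.COLOR_RGB2HSV)
m=(((hsv[...,0]<8)|(hsv[...,0]>172))&(hsv[...,1]>120)).astype(np.uint8)
n,l,s,ce=cv2.connectedComponentsWithStats(m)
for k in range(1,n):
    if s[k,4]>800: print(s[k],ce[k],pt('wrist',*ce[k],.067,c))
P=pt('wrist',*ce[1+s[1:,4].argmax()],.067,c);print(shift([P[0],P[1],.038],.107))
t=cv2.imread('pics/top0.png')
f=r.grab_frame('top')[:,:,::-1];cv2.imwrite('pics/t2.png',f)
```

```text
23.95 [0.3995 0.3357 0.1437]
[ 162    2  149   61 1725] [233.727   30.7055] [0.3527 0.4628 0.067 ]
[ 241  177   82   80 5089] [281.3337 217.0633] [0.3989 0.3365 0.067 ]
(array([ 0.1827, -0.092 , 10.5676]), array([0.    , 0.0005, 0.0013]))
```

Scaled: 10.5 cm / 40 = 0.2625, 9.8 cm / 40 = 0.245.

Emit:
{"name": "move_arm", "arguments": {"series": [[8.5, 0.0025, 0, 0.025, 0, 0, 0], [8.5, 0.0025, 0, 0.075, 0, 0, 0], [8.5, 0.0025, 0, 0.1375, 0, 0, 0], [8.5, 0.0025, 0, 0.2, 0, 0, 0], [8.5, 0.0025, 0, 0.245, 0, 0, 0], [8.5, 0.0025, 0, 0.2625, 0, 0, 0], [8.5, 0.0025, 0, 0.2625, 0, 0, 0]]}}

```text
clock: 24.63
position: [0.3989, 0.3342, 0.0364]
tool_rot: [0.669, 0.743, -0.002, -0.001]
wrist_force: [-0.8, -0.7, 0.1]
gripper_width: 0.0851
gripper_force: 0.0
```

Emit:
{"name": "move_arm", "arguments": {"series": [[7, 0, 0, 0, 0, 0, 0], [6, 0, 0, 0, 0, 0, 0], [5.2, 0, 0, 0, 0, 0, 0], [5.2, 0, 0, 0, 0, 0, 0], [5.2, 0, 0, 0, 0, 0, 0], [5.2, 0, 0, 0, 0, 0, 0]], "force": 25}}

```text
clock: 25.13
position: [0.4013, 0.3366, 0.0404]
tool_rot: [0.668, 0.744, 0.002, 0.001]
wrist_force: [-0.2, -0.6, 7.5]
gripper_width: 0.0581
gripper_force: 27.3
```

Scaled: -8 cm / 40 = -0.2, -7.5 cm / 40 = -0.1875.

Emit:
{"name": "move_arm", "arguments": {"series": [[5.2, 0, 0, -0.025, 0, 0, 0], [5.2, 0, 0, -0.075, 0, 0, 0], [5.2, 0, 0, -0.1375, 0, 0, 0], [5.2, 0, 0, -0.1875, 0, 0, 0], [5.2, 0, 0, -0.2, 0, 0, 0], [5.2, 0, 0, -0.2, 0, 0, 0], [5.2, 0, 0, -0.2, 0, 0, 0]]}}

```text
clock: 25.72
position: [0.3997, 0.3358, 0.1185]
tool_rot: [0.668, 0.744, -0.0, -0.0]
wrist_force: [0.5, 0.7, -1.0]
gripper_width: 0.0583
gripper_force: 27.2
```

Run:
```python
from h import *
o=r.get_obs();print(o['clock'],o['position'],o['gripper_width'],shift([.599,.0424,.05],.108))
```

```text
25.7167 [0.3997 0.3358 0.1185] 0.05827107929602983 (array([-31.304 ,  16.6801,   6.8504]), array([-0.    ,  0.    , -0.0009]))
```

Emit:
{"name": "move_arm", "arguments": {"series": [[5.2, -0.02, 0.01, 0, 0, 0, 0], [5.2, -0.065, 0.035, 0, 0, 0, 0], [5.2, -0.135, 0.0725, 0, 0, 0, 0], [5.2, -0.2125, 0.1125, 0, 0, 0, 0], [5.2, -0.29, 0.155, 0, 0, 0, 0], [5.2, -0.3675, 0.195, 0, 0, 0, 0], [5.2, -0.445, 0.2375, 0, 0, 0, 0], [5.2, -0.5225, 0.2775, 0, 0, 0, 0]]}}

```text
clock: 26.38
position: [0.5325, 0.1377, 0.1171]
tool_rot: [0.668, 0.744, -0.001, -0.001]
wrist_force: [0.6, 0.2, -1.2]
gripper_width: 0.0587
gripper_force: 27.3
```

Scaled: -10.4 cm / 40 = -0.26, -10 cm / 40 = -0.25.

Emit:
{"name": "move_arm", "arguments": {"series": [[5.2, -0.0775, 0.0425, 0, 0, 0, 0], [5.2, -0.15, 0.08, 0, 0, 0, 0], [5.2, -0.2125, 0.115, 0, 0, 0, 0], [5.2, -0.25, 0.135, 0, 0, 0, 0], [5.2, -0.26, 0.14, 0, 0, 0, 0], [5.2, -0.26, 0.14, 0, 0, 0, 0], [5.2, -0.26, 0.14, 0, 0, 0, 0]]}}

```text
clock: 26.97
position: [0.5983, 0.0433, 0.1177]
tool_rot: [0.668, 0.744, -0.001, -0.001]
wrist_force: [-0.6, 0.1, -1.7]
gripper_width: 0.0588
gripper_force: 27.2
```

Run:
```python
from h import *
o=r.get_obs();print(o['clock'],o['position'],o['gripper_width'],shift([.599,.0424,.046],.108))
c=r.calibration('wrist');f=r.grab_frame('wrist');hsv=cv2.cvtColor(f,cv2.COLOR_RGB2HSV)
m=(((hsv[...,0]<8)|(hsv[...,0]>172))&(hsv[...,1]>120)).astype(np.uint8);m[:150]=0
n,l,s,ce=cv2.connectedComponentsWithStats(m);k=1+s[1:,4].argmax();print(s[k],pt('wrist',*ce[k],.146,c))
```

```text
26.9667 [0.5983 0.0433 0.1177] 0.058808690197990114 (array([-0.0994,  0.0785,  7.172 ]), array([-0.0023, -0.001 , -0.0009]))
[  211   222   141   141 14687] [0.5975 0.0471 0.146 ]
```

Scaled: 6.9 cm / 40 = 0.1725, 6.8 cm / 40 = 0.17.

Emit:
{"name": "move_arm", "arguments": {"series": [[5.2, -0.0025, 0, 0.025, 0, 0, 0], [5.2, -0.0025, 0, 0.0625, 0, 0, 0], [5.2, -0.0025, 0, 0.105, 0, 0, 0], [5.2, -0.0025, 0, 0.14, 0, 0, 0], [5.2, -0.0025, 0, 0.1625, 0, 0, 0], [5.2, -0.0025, 0, 0.17, 0, 0, 0], [5.2, -0.0025, 0, 0.1725, 0, 0, 0], [5.2, -0.0025, 0, 0.1725, 0, 0, 0]]}}

```text
clock: 27.68
position: [0.5997, 0.0419, 0.05]
tool_rot: [0.668, 0.744, 0.0, 0.0]
wrist_force: [-0.2, -0.3, -0.2]
gripper_width: 0.0584
gripper_force: 27.2
```

Scaled: 0.2 cm / 40 = 0.005, 0.1 cm / 40 = 0.0025.

Emit:
{"name": "move_arm", "arguments": {"series": [[5.2, 0, 0, 0.0025, 0, 0, 0], [5.2, 0, 0, 0.005, 0, 0, 0], [5.2, 0, 0, 0.005, 0, 0, 0]]}}

```text
clock: 27.93
position: [0.6, 0.0415, 0.0484]
tool_rot: [0.668, 0.744, 0.0, 0.0]
wrist_force: [-0.1, -0.1, -0.1]
gripper_width: 0.0586
gripper_force: 27.2
```

Scaled: 0.2 cm / 40 = 0.005, 0.1 cm / 40 = 0.0025.

Emit:
{"name": "move_arm", "arguments": {"series": [[5.2, 0, 0, 0.0025, 0, 0, 0], [5.2, 0, 0, 0.005, 0, 0, 0], [5.2, 0, 0, 0.005, 0, 0, 0]]}}

```text
clock: 28.18
position: [0.5999, 0.0415, 0.0465]
tool_rot: [0.668, 0.744, 0.0, 0.0]
wrist_force: [-0.5, 1.0, 4.3]
gripper_width: 0.058
gripper_force: 27.5
```

Contact. Release, rise, and back off out of the top view for the final check.

Scaled: -12 cm / 40 = -0.3, -8 cm / 40 = -0.2.

Emit:
{"name": "move_arm", "arguments": {"series": [[7, 0, 0, 0, 0, 0, 0], [8.5, 0, 0, 0, 0, 0, 0], [8.5, 0, 0, 0, 0, 0, 0], [8.5, 0, 0, 0, 0, 0, 0], [8.5, 0, 0, -0.0375, 0, 0, 0], [8.5, 0, 0, -0.1125, 0, 0, 0], [8.5, 0, 0, -0.2, 0, 0, 0], [8.5, 0, 0, -0.3, 0, 0, 0]]}}

```text
clock: 28.85
position: [0.5981, 0.0417, 0.1652]
tool_rot: [0.668, 0.744, -0.001, -0.002]
wrist_force: [0.5, 0.1, -0.2]
gripper_width: 0.0845
gripper_force: 0.0
```

Scaled: -19 cm / 40 = -0.475, 18 cm / 40 = 0.45.

Emit:
{"name": "move_arm", "arguments": {"series": [[8.5, 0.05, -0.05, -0.05, 0, 0, 0], [8.5, 0.125, -0.125, -0.075, 0, 0, 0], [8.5, 0.2, -0.2, -0.075, 0, 0, 0], [8.5, 0.25, -0.275, -0.075, 0, 0, 0], [8.5, 0.325, -0.35, -0.075, 0, 0, 0], [8.5, 0.4, -0.425, -0.075, 0, 0, 0], [8.5, 0.45, -0.475, -0.075, 0, 0, 0], [8.5, 0.45, -0.475, -0.075, 0, 0, 0]]}}

```text
clock: 29.52
position: [0.387, 0.2028, 0.1954]
tool_rot: [0.667, 0.745, -0.0, -0.001]
wrist_force: [0.7, -0.5, 0.3]
gripper_width: 0.0852
gripper_force: 0.0
```

Run:
```python
from h import *
o=r.get_obs();print(o['clock'],o['position'])
f=r.grab_frame('top')[:,:,::-1];s=r.grab_frame('side')[:,:,::-1]
a=cv2.resize(f[145:265,165:460],(786,320),interpolation=cv2.INTER_CUBIC);b=cv2.resize(s[130:290,220:400],(314,279),interpolation=cv2.INTER_CUBIC)
b=cv2.copyMakeBorder(b,0,0,0,472,cv2.BORDER_CONSTANT)
cv2.imwrite('pics/final.png',cv2.convertScaleAbs(cv2.vconcat([a,b]),alpha=1.3))
hsv=cv2.cvtColor(f,cv2.COLOR_BGR2HSV)
red=(((hsv[...,0]<8)|(hsv[...,0]>172))&(hsv[...,1]>140)&(hsv[...,2]>60)).astype(np.uint8)
g=((hsv[...,0]>40)&(hsv[...,0]<95)&(hsv[...,1]>80)).astype(np.uint8)
for nm,P,m,S,yaw,sy in [('cup-',[.609,-.049,.073],red,(.604,-.0033),1.679,-46),('cup+',[.599,.0424,.073],red,(.604,-.0033),1.679,46),('large',[.5667,-.1947,.121],red,(.571,-.2405),1.665,46),('small',[.5753,-.2863,.078],g,(.571,-.2405),1.665,-46)]:
    u,v=px('top',P).round().astype(int);w=14
    y,x=np.nonzero(m[v-w:v+w,u-w:u+w]);Q=pt('top',x.mean()+u-w,y.mean()+v-w,P[2])
    d=Q[:2]-S;yy=np.array([np.cos(yaw),np.sin(yaw)]);xx=np.array([yy[1],-yy[0]])
    print(nm,len(x),Q,'local mm',d@xx*1000,d@yy*1000,'want 0',sy)
```

```text
29.5167 [0.387  0.2028 0.1954]
cup- 284 [ 0.6067 -0.0517  0.073 ] local mm -2.5205377839426877 -48.40501699127559 want 0 -46
cup+ 285 [0.5984 0.0383 0.073 ] local mm -1.1041092464137676 41.95979735826627 want 0 46
large 99 [ 0.5713 -0.1949  0.121 ] local mm 4.595041107319636 45.38370212107386 want 0 46
small 36 [ 0.5749 -0.2872  0.078 ] local mm -0.4582717459928071 -46.835621951895796 want 0 -46
```

View pics/final.png

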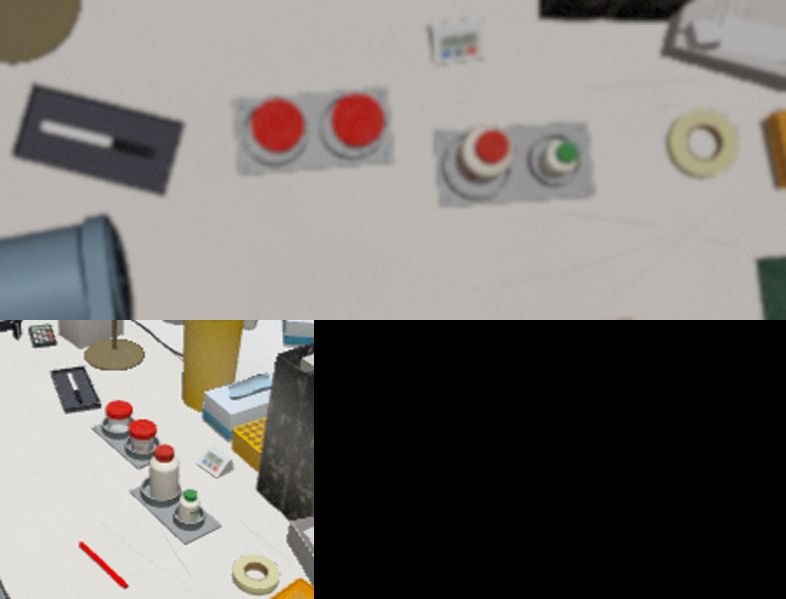

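All four containers stand upright in their wells, within about 5 mm of centre. The marker lies flat in the tray at (97,140), and the tape and timer have not moved. Handing in.

```bash
python3 -c "
from workcell import r
print(r.finish_job())"
```

```text
the job is handed in; nothing more can be done
None
```

The job is handed in at about 29.5 s: both cups and both bottles stand in their wells, the marker lies flat in the tray, and the tape and timer were left alone; the hand-in gave no verdict.

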